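# Clear and hold open the chocolate melter's lid

### The arm

A 6-joint arm with a two-finger parallel gripper is mounted at the origin on the work surface. World frame = base frame: x ahead of the robot, y to its left, z up, the work surface at z = 0. Lengths are in mm, angles in rad, forces in N, time in s.
With the tool pointing down it reaches from about 275 to 1000 mm from the base axis. Payload 8.4 kg.
Tool frame: the origin (TCP) lies between the finger pads; the fingertips stand 22 mm ahead of it and the grasp point (between the pads) lies 3 mm ahead of it (r.nose_length is the z of the fingertips in the tool frame, in mm); z points along the fingers, y is the line along which they close (so a half turn about z gives the same grasp; the last joint's range is limited). The gripper opens to 85 mm and grips with 20 to 120 N. Pads are 22 mm wide; open, the fingers measure 114 mm over their backs; the gripper's body (76 mm by 85 mm) begins 54 mm behind the grasp point. The pads swing forward as they close: fully open they stand 13 mm farther back than shut.
Start: joints at [-1.199, 0.353, 1.633, -0, 1.155, -0.002], TCP at [228.221, -581.845, 253.281] pointing down, gripper open.
Joint ranges: [-2.63, 2.63], [-0.92, 2.1], [0.06, 2.66], [-1.3, 4.44], [0, 2.69], [-3.02, 3.02]. Speed limits (rad/s): [2.22, 2.22, 2.79, 3.14, 3.14, 3.14].

### API

Orientations are given as [roll, pitch, yaw] about the fixed x, y, z axes, in that order (R = Rz(yaw) Ry(pitch) Rx(roll)).
In Python, from rig import r gives the robot as it stands.
- The arm moves only by the tool drive_effector, called after "Request:" as name(argument=value, ...) on one line, values as JSON. Schema: {"type":"object","properties":{"rows":{"type":"string"},"grip_n":{"type":"number"},"only":{"type":"string"},"quiet":{"type":"boolean"},"lines":{"type":"string"}},"required":["rows"],"additionalProperties":false}. rows is a string of 1 to 5 rows, parted by a bar, with the numbers parted by commas; each row has 7 numbers: a rotation vector rx, ry, rz in units of 0.25 rad, then dx, dy, dz in cm, then the opening from 0.0 (shut) to 1.0 (fully open); each row shifts and turns the commanded pose from where the row before left it, along the tool's axes as they then stand; what a row does not reach is not made up. A row lasts 1/12 s, in which the tool goes at most 41.7 mm and 0.125 rad, less where a joint would pass 70% of its speed; a pose out of reach is approached as far as the arm can. The fingers move at their own pace and stop on an object; grip_n is the grip in N (left out, the last holds). Time passes only in rows, so rows that do not move let the fingers close. The tool returns the time, the measured TCP pose, the force, the opening and the grip force at its end. only (a regular expression) keeps the lines of the reply that match it, lines (a string "A,B") keeps lines A to B, and quiet returns only ok. Input that does not fit is refused with a message, and nothing moves.
- r.sense(): the state, without advancing time (a new reading comes with each control period).
- r.grab_frame(name): name is "scene" or "top"; returns the picture (384x512x3 uint8, red, green, blue); there is no depth.
- r.camera_params(name): a dict with "fx", "fy", "cx", "cy" (pixels), "dist_coeffs" ([k1, k2, p1, p2, k3] as OpenCV has them; the pictures are not rectified), "rvec" (rotation vector, rad) and "tvec" (3), from world to camera coordinates, as OpenCV has them. Camera axes: x right, y down, z forward; pixel columns grow to the right and rows downward; lengths in mm; the calibration is good to about 2 mm. A picture is of the moment at which its call begins. camera_params takes no time and is no camera call.
- r.sign_off(): hands the job in; it is judged then, once.
The state is a dict: "clock": time; "qpos": joint angles; "qvel": joint speeds; "joint_efforts": joint torques, N m; "eef_pos": TCP position; "tcp_rot": TCP orientation; "contact_force": force on the tool from outside, world axes, zero at the start; "wrist_torque": the same for the moment, N m; "opening": opening from 0.0 (shut) to 1.0 (fully open); "grasp_force": force on a finger pad.
Only numpy, scipy, OpenCV 4.12 (cv2) and the standard library are available. Lean on these libraries where they do the work, as an engineer would, in place of code of your own. Each camera call takes 0.05 s, during which the arm holds its last target. There are 200 camera calls.

### The job

The lid of the empty chocolate melter has to be held open so that a colleague can lift the pans out, but a mould has been left lying on it. First take the mould off and lay it flat, hollows up, in the middle of the flat board and let go of it; then raise the lid by its bar to 45 degrees and finish while holding it still there with the gripper, for it falls shut if let go. Leave the tray, cup and bottle where they are.

Things in the scene. Friction and masses are not known exactly. Their poses are not given: they have to be found in the camera images.
- melter: cream table-top melter, an open-topped case 220 (x) x 300 (y) x 130 mm high, fixed to the table, with a flat steel lid of the same outline on top. Origin: centre of its underside; the hinge is along its far (+x) upper edge, the lid's bar overhangs its near (-x) side.
- lid (a joint): angle of the melter's lid, rad: 0 = shut (level), grows as the near edge rises, stop at 1.45. No spring, catch or stay: below the stop it falls shut by its weight (about 0.7 kg, some 3.5 N to lift at the bar).
- lid_bar (a point): middle of the lid's grip bar: round steel, 12 mm thick, 130 mm long, along the melter's y, level with the lid's plate on a 12 mm arm at each end. Pinch it from above, fingers closing along the melter's x; it can turn between them. Bar axis 48 mm from the lid's near edge (42 mm clear gap), free space below and before it; 136 mm above the table with the lid shut.
- lid_hinge (a point): point on the lid at its hinged edge, in the middle of its width, at the lid's half thickness (6 mm above the hinge axis, which lies at 130 mm above the table along the melter's y axis). The bar axis is 268 mm from the hinge axis. Plate 12 mm thick.
- mould: one-row chocolate mould, a rigid pale plastic block 56 (x) x 180 (y) x 22 mm high with six hollows on its upper face, about 0.25 kg, lying on the lid. Origin: centre of its underside, z up through the hollows; grip it across its 56 mm width.
- board: flat rectangular white plastic board lying on the table left or right of the melter, 160 (x) x 240 (y) x 12 mm thick, fixed. Origin: centre of its underside.
- tray: bystander: shallow open steel tray 150 x 230 x 35 mm on the other side of the melter. Origin: centre of its underside.
- cup: bystander: lidded takeaway cup, 80 mm wide, 114 mm tall, beyond the melter on the left. Origin: centre of its underside.
- colour_bottle: bystander: small white bottle with black cap, 52 mm wide, 120 mm tall, beyond the melter on the right. Origin: centre of its underside.

How it is judged:
By the outcome, as a careful person would: the job done as asked, in the order asked, and still so for the second after the job is handed in, while the arm keeps its last pose, push and grip.
It also fails if it takes over 61 s, if anything falls off the work surface, if the arm or the gripper's body presses on something with over 40 N, if the wrist force passes 120 N, or if a joint passes its speed limit or range.

## Working session

There is one attempt and no reset: what is moved stays moved. The work goes in short steps, Python scripts to look and compute and a tool call to move; the robot and the scene stay as the last step left them, time stands still between calls to the robot, and variables do not carry over. Pictures are saved under pics/ and viewed, at most 10 in all, crops included, and the job is handed in when it is done.

```bash
ls; mkdir -p pics; python3 - <<'E'
from rig import r
import cv2
for n in("scene","top"):
    cv2.imwrite(f"pics/{n}0.png",r.grab_frame(n)[:,:,::-1]); print(n,r.camera_params(n))
s=r.sense();print(s,r.nose_length)
E
```

```text
pics
rig.py
scene {'fx': 412.0364173736938, 'fy': 412.0364173736938, 'cx': 248.25551691244453, 'cy': 186.74185379311223, 'dist_coeffs': array([-0.14900862,  0.        ,  0.        ,  0.        ,  0.        ]), 'rvec': array([ 1.23635671,  2.44572005, -0.78233224]), 'tvec': array([ 352.97978169, -344.33823533, 1617.63509641])}
top {'fx': 475.430784283326, 'fy': 475.430784283326, 'cx': 259.34455728162027, 'cy': 195.10299693389786, 'dist_coeffs': array([-0.09270226,  0.        ,  0.        ,  0.        ,  0.        ]), 'rvec': array([ 2.19798398, -2.15427736,  0.08304393]), 'tvec': array([ -12.95675234,  611.62338519, 1499.39868652])}
{'clock': 0.1, 'qpos': array([-1.19941008e+00,  3.53575034e-01,  1.63407305e+00,  1.60181294e-05,
        1.15523407e+00, -2.40231093e-03]), 'qvel': array([-1.25253746e-03,  5.17797547e-04, -2.36866364e-03,  6.81885591e-05,
        1.11142135e-04,  6.17295416e-04]), 'joint_efforts': array([ 1.11545601e-04, -6.06359696e+01, -3.42820323e+01,  1.13792091e-04,
        4.05119863e-03,  6.61120293e-05]), 'eef_pos': array([ 228.06681113, -581.45307719,  252.63347506]), 'tcp_rot': array([-3.14030320e+00, -1.77441928e-05,  3.73782069e-01]), 'contact_force': array([0.37732162, 0.06445221, 0.36132264]), 'wrist_torque': array([-0.01946202, -0.03803478,  0.00321127]), 'grasp_force': 0.0, 'opening': 1.0023597796135155} 22.0
```

View pics/top0.png

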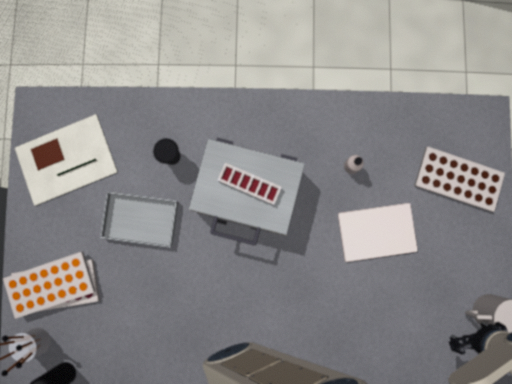

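View pics/scene0.png

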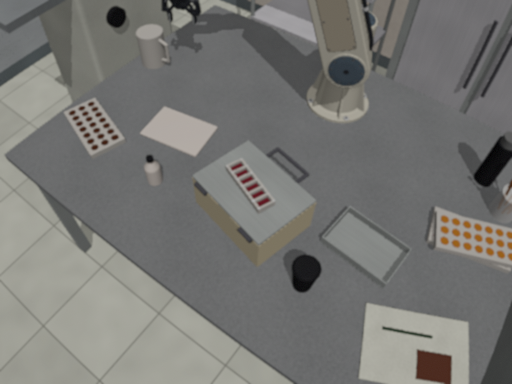

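The top view shows the melter lid with corners at about (209,141), (303,163), (287,233), (191,208). The mould is on it at (250,184), the bar is near (238,238), the board is at (378,232), the tray at (141,220), the cup at (167,151) and the bottle at (355,162). The scene view agrees: the mould lies hollows up and the bar is at (288,163).

```bash
cat > h.py <<'E'
from rig import r
import cv2, numpy as np
def cam(n):
    p=r.camera_params(n); K=np.array([[p['fx'],0,p['cx']],[0,p['fy'],p['cy']],[0,0,1]])
    return K,p['dist_coeffs'],cv2.Rodrigues(p['rvec'])[0],p['tvec'],p['rvec']
def back(n,uv,z):
    K,d,R,t,_=cam(n); u=cv2.undistortPoints(np.float64(uv).reshape(-1,1,2),K,d).reshape(-1,2)
    c=-R.T@t; w=np.c_[u,np.ones(len(u))]@R; return (c+w*((z-c[2])/w[:,2])[:,None])[:,:2]
def proj(n,P):
    K,d,R,t,rv=cam(n); return cv2.projectPoints(np.float64(P),rv,t,K,d)[0].reshape(-1,2)
def rect(n,img,roi,z,lo,hi=256):
    x0,y0,x1,y1=roi; g=cv2.resize(img[y0:y1,x0:x1].min(2),None,fx=4,fy=4,interpolation=cv2.INTER_CUBIC)
    m=((g>lo)&(g<hi)).astype(np.uint8)
    cs=cv2.findContours(m,cv2.RETR_EXTERNAL,cv2.CHAIN_APPROX_NONE)[0]
    c=max(cs,key=cv2.contourArea).reshape(-1,2)
    uv=(c+.5)/4-.5+[x0,y0]
    P=back(n,uv,z); return cv2.minAreaRect(P.astype(np.float32)),P
E
python3 - <<'E'
from h import *
for n,rm,rb in(("top",(212,155,290,212),(325,195,430,270)),("scene",(218,150,282,215),(130,98,225,160))):
    im=r.grab_frame(n)
    for lo in(150,170): print(n,"mould",rect(n,im,rm,164,lo)[0],"board",rect(n,im,rb,12,lo)[0])
im=r.grab_frame("top")
print("lid",back("top",[(209,141),(303,163),(287,233),(191,208)],142))
a=cv2.resize(im[130:275,180:310],None,fx=4,fy=4,interpolation=cv2.INTER_CUBIC)
b=cv2.resize(r.grab_frame("scene")[135:270,185:325],None,fx=4,fy=4,interpolation=cv2.INTER_CUBIC)
a=cv2.resize(a,(390,435));b=cv2.resize(b,(405,390));o=np.zeros((435,795,3),np.uint8);o[:,:390]=a;o[:390,390:]=b
cv2.imwrite("pics/c1.png",o[:,:,::-1])
E
```

```text
top mould ((635.7651977539062, 25.207763671875), (166.97706604003906, 228.4407196044922), 1.1553055047988892) board ((502.17962646484375, -384.6492614746094), (160.87216186523438, 241.82704162597656), 9.107094764709473)
top mould ((636.7767333984375, 30.75989532470703), (187.0365447998047, 62.747554779052734), 68.33972930908203) board ((502.0502014160156, -384.7020263671875), (157.80902099609375, 238.3508758544922), 9.036758422851562)
scene mould ((614.2554321289062, 36.92583465576172), (179.80987548828125, 10.206883430480957), 67.6791000366211) board ((505.2528991699219, -384.83636474609375), (156.30972290039062, 235.57408142089844), 9.149994850158691)Traceback (most recent call last):
  File "<stdin>", line 4, in <module>
  File "h.py", line 15, in rect
    c=max(cs,key=cv2.contourArea).reshape(-1,2)
      ~~~^^^^^^^^^^^^^^^^^^^^^^^^
ValueError: max() iterable argument is empty
```

```bash
python3 - <<'E'
from h import *
im=r.grab_frame("top"); sc=r.grab_frame("scene")
for lo in(160,180,190): print(rect("top",im,(212,155,290,212),164,lo)[0])
for lo in(110,120,130): print(rect("scene",sc,(218,150,282,215),164,lo)[0])
P=back("top",[(209,141),(303,163),(287,233),(191,208)],142);print("lid",P)
def v(im,x0,y0,x1,y1,w): return cv2.resize(im[y0:y1,x0:x1],(w,int(w*(y1-y0)/(x1-x0))),interpolation=cv2.INTER_CUBIC)
a=v(im,180,130,310,270,390);b=v(sc,185,135,325,270,405);o=np.zeros((435,795,3),np.uint8);o[:a.shape[0],:390]=a;o[:b.shape[0],390:]=b
cv2.imwrite("pics/c1.png",o[:,:,::-1])
E
```

```text
((635.7428588867188, 25.316604614257812), (166.93667602539062, 228.1181640625), 1.1553055047988892)
((638.9365844726562, 28.98107147216797), (183.5011444091797, 56.92957305908203), 69.9761734008789)
((649.22607421875, 4.139560699462891), (61.95379638671875, 10.213457107543945), 66.20909118652344)
((630.5025634765625, 24.663543701171875), (230.17083740234375, 187.15225219726562), 36.77494430541992)
((630.4794921875, 24.362228393554688), (229.982177734375, 186.99761962890625), 36.576663970947266)
((630.5061645507812, 24.33831787109375), (229.9629669189453, 186.6497802734375), 36.57501983642578)
lid [[ 761.78752372  152.66435095]
 [ 700.63865622 -129.58823323]
 [ 491.84390863  -85.14310815]
 [ 559.7637821   200.11906967]]
```

View pics/c1.png

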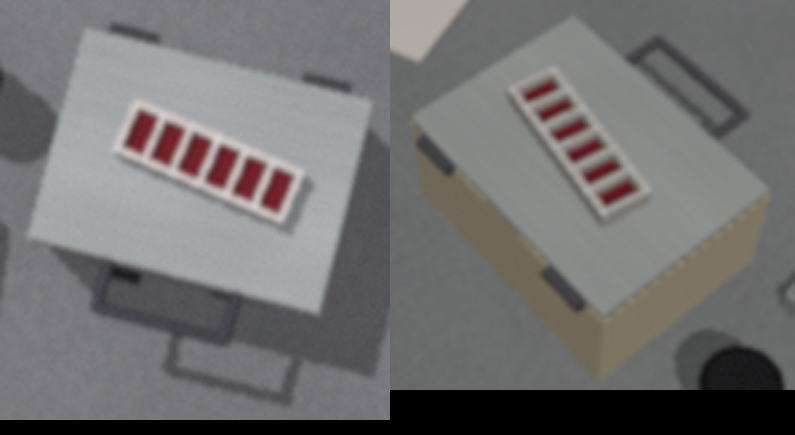

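The crop gives sharp corners. The lid's are at (83,29), (371,101), (319,313), (28,237) in the left half. The mould's are at (135,99), (305,172), (283,225), (115,150). I'll fit both poses across both cameras.

```bash
python3 - <<'E'
from h import *
from scipy.optimize import least_squares
L=lambda p:(np.array(p)+.5)/3-.5+[180,130]
S=lambda p:(np.array(p)-[390,0]+.5)/(405/140)-.5+[185,135]
def fit(tp,sc,hx,hy,z,g,name):
    # order: (+x+y),(+x-y),(-x-y),(-x+y)
    C=np.array([[hx,hy],[hx,-hy],[-hx,-hy],[-hx,hy]])
    def W(q): c,s=np.cos(q[2]),np.sin(q[2]); return np.c_[C@np.array([[c,s],[-s,c]])+q[:2],np.full(4,z)]
    for nm,use in(("top",[("top",tp)]),("scene",[("scene",sc)]),("both",[("top",tp),("scene",sc)])):
        f=lambda q:np.concatenate([(proj(n,W(q))-uv).ravel() for n,uv in use])
        o=least_squares(f,g,x_scale=[10,10,.1]);print(name,nm,o.x.round(3),np.degrees(o.x[2]).round(2),np.sqrt(np.mean(o.fun**2)).round(2))
    return o.x
# scene: lid corners; hinges are at lower-left edge there (+x)
q=fit(L([(83,29),(371,101),(319,313),(28,237)]),S([(602,314),(412,118),(573,17),(768,191)]),110,150,142,[630,30,-.2],"lid")
m=fit(L([(135,99),(305,172),(283,225),(115,150)]),S([(603,218),(508,91),(554,67),(650,190)]),28,90,164,[635,30,-.35],"mould")
c,s=np.cos(q[2]),np.sin(q[2]);R=np.array([[c,-s],[s,c]])
print("bar",q[:2]+R@[-158,0],"hinge",q[:2]+R@[110,0])
print("bar px",back("top",L([(99,307),(231,340)]),136))
from scipy.spatial.transform import Rotation as T
st=r.sense();R=T.from_euler('xyz',st['tcp_rot']);print(R.as_matrix().round(3),st['eef_pos'])
E
```

```text
lid top [ 6.28312e+02  3.77610e+01 -2.30000e-01] -13.15 0.72
lid scene [ 6.32405e+02  3.73710e+01 -2.39000e-01] -13.68 0.91
lid both [ 6.30203e+02  3.73840e+01 -2.34000e-01] -13.42 0.97
mould top [ 6.33864e+02  2.80060e+01 -3.92000e-01] -22.44 0.31
mould scene [ 6.38013e+02  2.95380e+01 -3.85000e-01] -22.06 0.44
mould both [ 6.35628e+02  2.85470e+01 -3.89000e-01] -22.29 0.62
bar [476.51807016  74.05747226] hinge [737.19877433  11.85160058]
bar px [[490.29454635 134.45482135]
 [460.63068317   3.56150171]]
[[ 0.931  0.365 -0.   ]
 [ 0.365 -0.931  0.   ]
 [ 0.    -0.    -1.   ]] [ 228.14919651 -581.74237872  253.05544467]
```
Bar yaw -12.8; ok -13.2. bar mean from image: (475.5,69.0) vs (476.5,74). Fine; grasp anywhere along bar.

Poses: mould (635.6, 28.5) yaw −22.3°, lid yaw −13.4°, bar about (476, 72), board (503.5, −384.8) yaw 9.1°. I'll turn the tool so the fingers close along the mould's x, then move over it at z=253.

The manual's scale: shifts go in cm and turns go in units of 0.25 rad. Converting my numbers, -0.115 rad is -0.46.

Request:
drive_effector(rows="0,0,-0.46,0,0,0,1 | 0,0,-0.46,0,0,0,1 | 0,0,-0.46,0,0,0,1 | 0,0,-0.46,0,0,0,1")

```text
clock: 0.63
eef_pos: [228.2, -581.8, 253.2]
tcp_rot: [-3.141, -0.0, 0.839]
contact_force: [0.0, -1.0, -0.6]
opening: 0.997
grasp_force: 0.0
```

Request:
drive_effector(rows="0,0,-0.464,0,0,0,1 | 0,0,-0.464,0,0,0,1 | 0,0,-0.464,0,0,0,1")

```text
clock: 0.88
eef_pos: [228.2, -581.8, 253.2]
tcp_rot: [-3.141, -0.0, 1.188]
contact_force: [-0.0, -0.9, 1.2]
opening: 1.005
grasp_force: 0.0
```

Request:
drive_effector(rows="0,0,0,3.6,0.73,0,1 | 0,0,0,3.6,0.73,0,1 | 0,0,0,3.6,0.73,0,1 | 0,0,0,3.6,0.73,0,1 | 0,0,0,3.6,0.73,0,1")

```text
clock: 1.3
eef_pos: [330.8, -427.7, 253.3]
tcp_rot: [3.141, 0.0, 1.181]
contact_force: [0.5, -0.1, 0.5]
opening: 1.003
grasp_force: 0.0
```

Request:
drive_effector(rows="0,0,0,3.6,0.73,0,1 | 0,0,0,3.6,0.73,0,1 | 0,0,0,3.6,0.73,0,1 | 0,0,0,3.6,0.73,0,1 | 0,0,0,3.6,0.73,0,1")

```text
clock: 1.72
eef_pos: [433.0, -274.8, 253.5]
tcp_rot: [3.141, 0.0, 1.182]
contact_force: [0.9, -0.2, -0.2]
opening: 1.002
grasp_force: 0.0
```

Request:
drive_effector(rows="0,0,0,3.6,0.73,0,1 | 0,0,0,3.6,0.73,0,1 | 0,0,0,3.6,0.73,0,1 | 0,0,0,3.6,0.73,0,1 | 0,0,0,3.6,0.73,0,1")

```text
clock: 2.13
eef_pos: [535.1, -122.0, 253.4]
tcp_rot: [3.141, -0.0, 1.182]
contact_force: [0.7, -0.7, -0.5]
opening: 1.001
grasp_force: 0.0
```

Converted, 35 mm is 3.5, 7.2 mm is 0.72.

Request:
drive_effector(rows="0,0,0,3.5,0.72,0,1 | 0,0,0,3.5,0.72,0,1 | 0,0,0,3.5,0.72,0,1 | 0,0,0,3.5,0.72,0,1 | 0,0,0,3.5,0.72,0,1")

```text
clock: 2.55
eef_pos: [634.7, 26.3, 253.3]
tcp_rot: [3.142, 0.0, 1.182]
contact_force: [0.1, -1.2, 0.0]
opening: 1.001
grasp_force: 0.0
```

Request:
drive_effector(rows="0,0,0,0,0,1.2,1 | 0,0,0,0,0,1.2,1 | 0,0,0,0,0,1.2,1 | 0,0,0,0,0,0,1")

```text
clock: 2.88
eef_pos: [631.6, 23.5, 213.8]
tcp_rot: [-3.137, 0.002, 1.181]
contact_force: [-0.8, 0.4, -0.5]
opening: 0.998
grasp_force: 0.0
```

```bash
python3 - <<'E'
from h import *
cv2.imwrite("pics/g1.png",cv2.resize(np.hstack([r.grab_frame("top")[130:260,180:310],r.grab_frame("scene")[110:240,190:320]]),None,fx=3,fy=3,interpolation=cv2.INTER_CUBIC)[:,:,::-1])
E
```

```text
(no output)
```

View pics/g1.png

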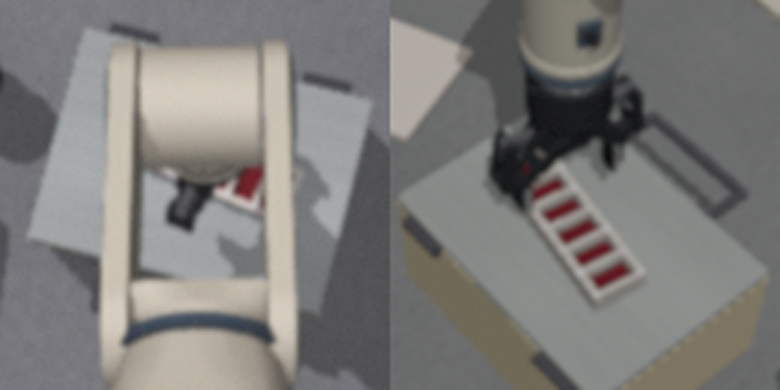

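The scene half shows the fingers straddling the mould with it still in place. They look offset because they are higher. I'll check the settled state and the projection.

```bash
python3 - <<'E'
from h import *
s=r.sense();print(s['eef_pos'],s['tcp_rot'],s['contact_force'],abs(s['qvel']).max())
p=s['eef_pos'];print((proj("scene",[p+[0,0,-22],[635.6,28.5,164]])-[190,110])*3+[390,0])
E
```

```text
[632.99151493  23.40175633 216.45585204] [-3.13979475e+00  9.65547232e-04  1.18042413e+00] [-0.00170626 -0.57980218  0.05065896] 0.0244366384247926
[[566.37417547 191.96282335]
 [568.63326061 215.91647026]]
```

Converted, 5.7 mm is 0.57, 0.5 mm is 0.05.

Request:
drive_effector(rows="0,0,0,0.57,0.05,1.2,1 | 0,0,0,0,0,1.2,1 | 0,0,0,0,0,1.2,1 | 0,0,0,0,0,0.7,1 | 0,0,0,0,0,0.6,1")

```text
clock: 3.4
eef_pos: [635.9, 29.5, 166.6]
tcp_rot: [-3.14, 0.001, 1.182]
contact_force: [0.4, -0.3, -0.2]
opening: 1.001
grasp_force: 0.0
```

Request:
drive_effector(rows="0,0,0,0,0,0,1 | 0,0,0,0,0,0,1 | 0,0,0,0,0,0,1")

```text
clock: 3.65
eef_pos: [637.0, 29.6, 168.6]
tcp_rot: [3.141, -0.0, 1.182]
contact_force: [-0.3, 0.1, 0.9]
opening: 0.999
grasp_force: 0.0
```

Now close on it with a moderate grip.

Request:
drive_effector(rows="0,0,0,0,0,0,0.6 | 0,0,0,0,0,0,0.4 | 0,0,0,0,0,0,0.2 | 0,0,0,0,0,0,0.2 | 0,0,0,0,0,0,0.2", grip_n=40)

```text
clock: 4.07
eef_pos: [636.8, 29.7, 169.1]
tcp_rot: [3.141, -0.0, 1.182]
contact_force: [-1.3, -0.1, 6.1]
opening: 0.644
grasp_force: 43.4
```

Request:
drive_effector(rows="0,0,0,0,0,0,0.2 | 0,0,0,0,0,0,0.2 | 0,0,0,0,0,0,0.2", grip_n=40)

```text
clock: 4.32
eef_pos: [636.9, 29.7, 169.1]
tcp_rot: [3.141, -0.0, 1.182]
contact_force: [-1.6, -0.0, 5.5]
opening: 0.644
grasp_force: 43.4
```

Request:
drive_effector(rows="0,0,0,0,0,-0.6,0.2 | 0,0,0,0,0,-1.2,0.2 | 0,0,0,0,0,-2,0.2 | 0,0,0,0,0,-2,0.2 | 0,0,0,0,0,-2,0.2")

```text
clock: 4.73
eef_pos: [636.5, 29.6, 247.7]
tcp_rot: [-3.141, 0.0, 1.182]
contact_force: [0.4, 1.4, -1.9]
opening: 0.641
grasp_force: 43.1
```

Request:
drive_effector(rows="0,0,0,0,0,0,0.2 | 0,0,0,0,0,0,0.2 | 0,0,0,0,0,0,0.2")

```text
clock: 4.98
eef_pos: [636.1, 29.6, 245.6]
tcp_rot: [-3.141, 0.0, 1.182]
contact_force: [-0.2, -0.4, -2.5]
opening: 0.645
grasp_force: 43.2
```

```bash
python3 - <<'E'
from h import *
cv2.imwrite("pics/g2.png",cv2.resize(np.hstack([r.grab_frame("top")[130:260,180:310],r.grab_frame("scene")[110:240,190:320]]),None,fx=3,fy=3,interpolation=cv2.INTER_CUBIC)[:,:,::-1])
E
```

```text
(no output)
```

View pics/g2.png

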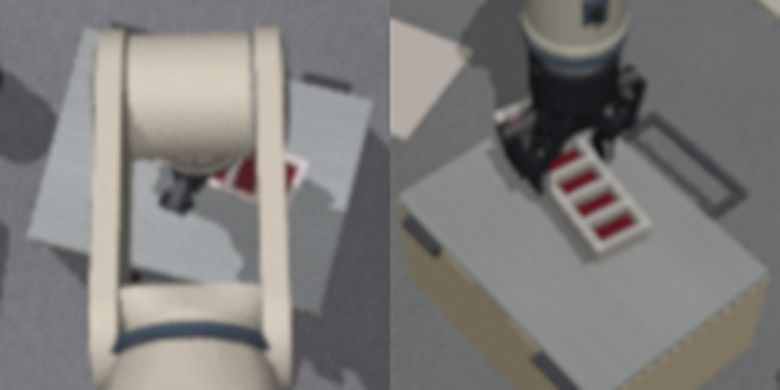

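The mould is held level and the lid is clear below. I'll carry it to the board and turn it.

Request:
drive_effector(rows="0,0,0,-1.5,0.12,0,0.2 | 0,0,0,-2.9,0.23,0,0.2 | 0,0,0,-2.9,0.23,0,0.2 | 0,0,0,-2.9,0.23,0,0.2 | 0,0,0,-2.9,0.23,0,0.2")

```text
clock: 5.5
eef_pos: [595.3, -97.1, 245.3]
tcp_rot: [-3.14, 0.001, 1.182]
contact_force: [0.4, -0.1, -3.3]
opening: 0.642
grasp_force: 43.1
```

Request:
drive_effector(rows="0,0,0,-2.9,0.23,0,0.2 | 0,0,0,-2.9,0.23,0,0.2 | 0,0,0,-2.9,0.23,0,0.2 | 0,0,0,-2.9,0.23,0,0.2 | 0,0,0,-2.9,0.23,0,0.2")

```text
clock: 5.92
eef_pos: [550.7, -235.7, 245.3]
tcp_rot: [-3.14, 0.0, 1.182]
contact_force: [0.1, -0.5, -2.2]
opening: 0.643
grasp_force: 43.1
```

Request:
drive_effector(rows="0,0,0,-2.9,0.23,0,0.2 | 0,0,0,-2.9,0.23,0,0.2 | 0,0,0,-2.9,0.23,0,0.2 | 0,0,0,-2.9,0.23,0,0.2 | 0,0,0,-1.5,0.12,0,0.2")

```text
clock: 6.33
eef_pos: [510.1, -362.2, 245.3]
tcp_rot: [-3.14, 0.001, 1.18]
contact_force: [0.1, -0.6, -3.0]
opening: 0.643
grasp_force: 43.1
```

Request:
drive_effector(rows="0,0,-0.2,0,0,0,0.2 | 0,0,-0.4,0,0,0,0.2 | 0,0,-0.4,0,0,0,0.2 | 0,0,-0.4,0,0,0,0.2 | 0,0,-0.4,0,0,0,0.2")

```text
clock: 6.75
eef_pos: [511.5, -359.1, 245.4]
tcp_rot: [-3.14, -0.001, 1.636]
contact_force: [0.8, 0.3, -3.1]
opening: 0.643
grasp_force: 43.1
```

Request:
drive_effector(rows="0,0,-0.392,0,0,0,0.2 | 0,0,0,0,0,0,0.2 | 0,0,0,0,0,0,0.2 | 0,0,0,0,0,0,0.2")

```text
clock: 7.08
eef_pos: [511.9, -359.1, 245.9]
tcp_rot: [-3.141, -0.001, 1.727]
contact_force: [0.8, -0.1, -1.7]
opening: 0.645
grasp_force: 43.1
```

Converted, 25 mm is 2.5, -8 mm is -0.8.

Request:
drive_effector(rows="0,0,0,-0.8,-0.41,0,0.2 | 0,0,0,-0.8,-0.41,0,0.2 | 0,0,0,-0.8,-0.41,1,0.2 | 0,0,0,0,0,2.5,0.2 | 0,0,0,0,0,3,0.2")

```text
clock: 7.5
eef_pos: [504.3, -387.2, 181.9]
tcp_rot: [3.139, 0.003, 1.728]
contact_force: [0.6, -0.1, -2.3]
opening: 0.643
grasp_force: 43.1
```

Request:
drive_effector(rows="0,0,0,0,0,3,0.2 | 0,0,0,0,0,3,0.2 | 0,0,0,0,0,2.5,0.2 | 0,0,0,0,0,2,0.2 | 0,0,0,0,0,1.5,0.2")

```text
clock: 7.92
eef_pos: [502.3, -385.0, 58.2]
tcp_rot: [-3.14, -0.002, 1.729]
contact_force: [0.2, -0.5, -3.4]
opening: 0.645
grasp_force: 43.1
```

Request:
drive_effector(rows="0,0,0,0,0,0.8,0.2 | 0,0,0,0,0,0.5,0.2 | 0,0,0,0,0,0,0.2 | 0,0,0,0,0,0,0.2 | 0,0,0,0,0,0,0.2")

```text
clock: 8.33
eef_pos: [504.4, -385.5, 49.3]
tcp_rot: [3.14, 0.001, 1.73]
contact_force: [0.9, -0.2, -2.6]
opening: 0.641
grasp_force: 43.0
```

Request:
drive_effector(rows="0,0,0,0,0,0.3,0.2 | 0,0,0,0,0,0.3,0.2 | 0,0,0,0,0,0.2,0.2 | 0,0,0,0,0,0.1,0.2 | 0,0,0,0,0,0,0.2")

```text
clock: 8.75
eef_pos: [503.8, -384.8, 39.2]
tcp_rot: [-3.141, -0.0, 1.73]
contact_force: [-0.0, 0.4, -2.3]
opening: 0.649
grasp_force: 43.1
```

Request:
drive_effector(rows="0,0,0,0,0,0.07,0.2 | 0,0,0,0,0,0,0.2 | 0,0,0,0,0,0,0.2")

```text
clock: 9.0
eef_pos: [503.8, -384.8, 39.1]
tcp_rot: [3.142, -0.0, 1.73]
contact_force: [-2.0, 1.9, 5.4]
opening: 0.643
grasp_force: 44.0
```

Touchdown. I'll open, then rise straight up.

Request:
drive_effector(rows="0,0,0,0,0,0,0.75 | 0,0,0,0,0,0,0.9 | 0,0,0,0,0,0,1 | 0,0,0,0,0,0,1 | 0,0,0,0,0,0,1")

```text
clock: 9.42
eef_pos: [503.9, -384.9, 38.5]
tcp_rot: [3.142, 0.0, 1.73]
contact_force: [0.7, -0.7, 0.6]
opening: 0.997
grasp_force: 0.0
```

Request:
drive_effector(rows="0,0,0,0,0,-0.5,1 | 0,0,0,0,0,-1,1 | 0,0,0,0,0,-2,1 | 0,0,0,0,0,-3,1 | 0,0,0,0,0,-3.5,1")

```text
clock: 9.83
eef_pos: [503.0, -384.2, 139.0]
tcp_rot: [-3.14, -0.002, 1.73]
contact_force: [0.5, -0.2, 1.1]
opening: 0.998
grasp_force: 0.0
```

Request:
drive_effector(rows="0,0,0,0,0,-3.5,1 | 0,0,0,0,0,-3.5,1 | 0,0,0,0,0,-3,1 | 0,0,0,0,0,0,1")

```text
clock: 10.17
eef_pos: [506.4, -386.8, 246.8]
tcp_rot: [3.134, 0.008, 1.73]
contact_force: [0.5, -1.1, 1.5]
opening: 1.001
grasp_force: 0.0
```

Converted, 0.098 rad is 0.392.

Request:
drive_effector(rows="0,0,0.392,0,0,0,0.8 | 0,0,0.392,0,0,0,0.6 | 0,0,0.392,0,0,0,0.47 | 0,0,0.392,0,0,0,0.47")

```text
clock: 10.5
eef_pos: [503.7, -384.7, 239.2]
tcp_rot: [3.141, 0.0, 1.333]
contact_force: [0.3, 0.4, -0.3]
opening: 0.479
grasp_force: 0.0
```

Request:
drive_effector(rows="0,0,0,3.37,-1.02,0,0.47 | 0,0,0,3.37,-1.02,0,0.47 | 0,0,0,3.37,-1.02,0,0.47 | 0,0,0,3.37,-1.02,0,0.47 | 0,0,0,3.37,-1.02,0,0.47")

```text
clock: 10.92
eef_pos: [492.6, -207.6, 239.0]
tcp_rot: [3.141, 0.0, 1.337]
contact_force: [-0.2, -0.2, -0.7]
opening: 0.47
grasp_force: 0.0
```

Request:
drive_effector(rows="0,0,0,3.37,-1.02,0,0.47 | 0,0,0,3.37,-1.02,0,0.47 | 0,0,0,3.37,-1.02,0,0.47 | 0,0,0,3.37,-1.02,0,0.47 | 0,0,0,3.37,-1.02,0,0.47")

```text
clock: 11.33
eef_pos: [481.9, -31.8, 239.2]
tcp_rot: [3.141, -0.0, 1.338]
contact_force: [0.9, -0.6, 0.8]
opening: 0.469
grasp_force: 0.0
```

Request:
drive_effector(rows="0,0,0,3.37,-1.02,0,0.47 | 0,0,0,3.37,-1.02,0,0.47 | 0,0,0,3.37,-1.02,0,0.47 | 0,0,0,0,0,0,0.47 | 0,0,0,0,0,0,0.47")

```text
clock: 11.75
eef_pos: [475.7, 73.5, 239.0]
tcp_rot: [3.141, -0.0, 1.341]
contact_force: [-0.1, -0.7, -0.1]
opening: 0.474
grasp_force: 0.0
```

```bash
python3 - <<'E'
from h import *
t=r.grab_frame("top");s=r.grab_frame("scene")
a=cv2.resize(t[195:275,325:425],(400,320),interpolation=cv2.INTER_CUBIC);b=cv2.resize(s[90:170,120:220],(400,320),interpolation=cv2.INTER_CUBIC)
c=cv2.resize(t[180:280,190:330],(392,280),interpolation=cv2.INTER_CUBIC);d=cv2.resize(s[100:200,225:365],(392,280),interpolation=cv2.INTER_CUBIC)
o=np.zeros((600,800,3),np.uint8);o[:320,:400]=a;o[:320,400:]=b;o[320:,:392]=c;o[320:,400:792]=d
cv2.imwrite("pics/p1.png",o[:,:,::-1])
E
```

```text
(no output)
```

View pics/p1.png

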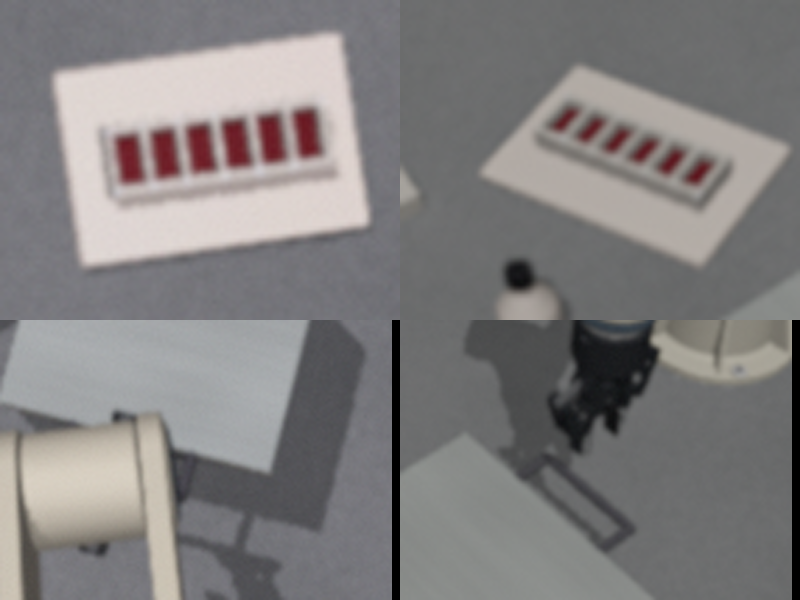

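The mould lies flat, hollows up, central on the board: the hollows' centre is near (219,146) and the board's near (212,150) in the upper-left panel. The gripper is poised above the bar. Now down, in steps.

Converted, 15 mm is 1.5, 10 mm is 1.

Request:
drive_effector(rows="0,0,0,0,0,1.5,0.47 | 0,0,0,0,0,2,0.47 | 0,0,0,0,0,1.5,0.47 | 0,0,0,0,0,1,0.47 | 0,0,0,0,0,1,0.47")

```text
clock: 12.27
eef_pos: [476.0, 70.8, 167.9]
tcp_rot: [-3.141, 0.0, 1.336]
contact_force: [-0.2, 0.1, 0.3]
opening: 0.469
grasp_force: 0.0
```

Request:
drive_effector(rows="0,0,0,0,0,1,0.47 | 0,0,0,0,0,0.8,0.47 | 0,0,0,0,0,0.6,0.47 | 0,0,0,0,0,0.6,0.47 | 0,0,0,0,0,0,0.47")

```text
clock: 12.68
eef_pos: [475.5, 72.0, 137.6]
tcp_rot: [-3.14, 0.0, 1.338]
contact_force: [-0.6, -0.7, 0.6]
opening: 0.471
grasp_force: 0.0
```

Request:
drive_effector(rows="0,0,0,0,0,0,0.47 | 0,0,0,0,0,0,0.47")

```text
clock: 12.85
eef_pos: [476.2, 72.1, 138.9]
tcp_rot: [3.141, -0.0, 1.338]
contact_force: [-0.4, 0.8, -0.5]
opening: 0.472
grasp_force: 0.0
```

Close gently at first to see if the bar is centred.

Request:
drive_effector(rows="0,0,0,0,0,0,0.3 | 0,0,0,0,0,0,0.2 | 0,0,0,0,0,0,0.15 | 0,0,0,0,0,0,0.1 | 0,0,0,0,0,0,0", grip_n=30)

```text
clock: 13.27
eef_pos: [475.1, 72.2, 138.8]
tcp_rot: [-3.14, 0.0, 1.338]
contact_force: [-5.2, 1.7, 5.9]
opening: 0.13
grasp_force: 29.2
```

Request:
drive_effector(rows="0,0,0,0,0,0,0 | 0,0,0,0,0,0,0 | 0,0,0,0,0,0,0 | 0,0,0,0,0,0,0", grip_n=50)

```text
clock: 13.6
eef_pos: [475.2, 72.2, 138.9]
tcp_rot: [-3.14, 0.0, 1.338]
contact_force: [-4.8, 2.2, 6.6]
opening: 0.118
grasp_force: 48.7
```

Bar gripped (opening 0.118, about 10–12 mm). I'll lift along the arc: forward is tool +y, up is tool −z.

Request:
drive_effector(rows="0,0,0,0,0.03,-0.6,0 | 0,0,0,0,0.05,-0.8,0 | 0,0,0,0,0.08,-0.93,0 | 0,0,0,0,0.16,-1.15,0 | 0,0,0,0,0.19,-1.16,0")

```text
clock: 14.02
eef_pos: [479.9, 71.0, 185.7]
tcp_rot: [-3.139, 0.0, 1.338]
contact_force: [-2.2, 2.9, -4.0]
opening: 0.115
grasp_force: 48.6
```

```bash
python3 - <<'E'
from h import *
s=r.sense();print(s['eef_pos'],s['wrist_torque'],s['contact_force'])
E
```

```text
[479.94219548  71.03629069 185.72649503] [ 0.57688411  0.67045524 -0.00356272] [-2.19281745  2.9464956  -3.98427581]
```

Load about 4 N, so the lid is coming up. Continue to 40°.

Request:
drive_effector(rows="0,0,0,0,0.26,-1.14,0 | 0,0,0,0,0.3,-1.13,0 | 0,0,0,0,0.36,-1.11,0 | 0,0,0,0,0.39,-1.1,0 | 0,0,0,0,0.45,-1.08,0")

```text
clock: 14.43
eef_pos: [496.6, 67.0, 241.5]
tcp_rot: [-3.138, 0.0, 1.337]
contact_force: [-3.5, 4.0, -2.5]
opening: 0.118
grasp_force: 48.7
```

Request:
drive_effector(rows="0,0,0,0,0.49,-1.06,0 | 0,0,0,0,0.54,-1.04,0 | 0,0,0,0,0.58,-1.01,0 | 0,0,0,0,0.63,-0.98,0 | 0,0,0,0,0.67,-0.96,0")

```text
clock: 14.85
eef_pos: [523.9, 60.5, 292.2]
tcp_rot: [-3.136, 0.0, 1.338]
contact_force: [-10.8, 4.8, 3.5]
opening: 0.116
grasp_force: 48.7
```

Request:
drive_effector(rows="0,0,0,0,0.71,-0.93,0 | 0,0,0,0,0.75,-0.9,0 | 0,0,0,0,0,0,0 | 0,0,0,0,0,0,0")

```text
clock: 15.18
eef_pos: [538.2, 57.2, 311.3]
tcp_rot: [-3.137, -0.0, 1.338]
contact_force: [-15.9, 5.7, 9.2]
opening: 0.123
grasp_force: 49.3
```

```bash
python3 - <<'E'
from h import *
t=r.grab_frame("top");s=r.grab_frame("scene")
v=lambda i:cv2.resize(i,(390,360),interpolation=cv2.INTER_CUBIC)
cv2.imwrite("pics/l1.png",np.hstack([v(t[130:250,180:310]),v(s[100:268,155:337])])[:,:,::-1])
E
```

```text
(no output)
```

View pics/l1.png

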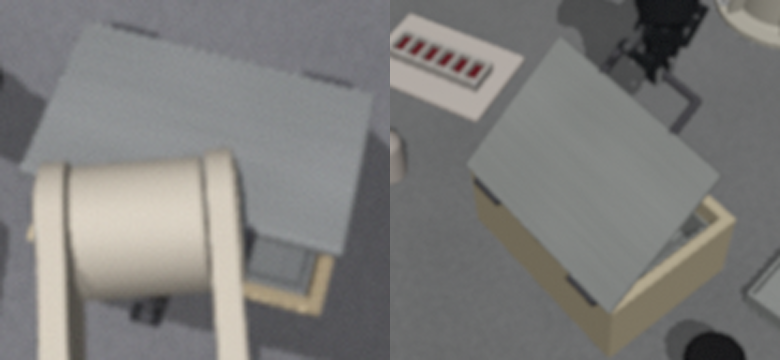

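The lid is about 40° up with the bar held. Its near corners are at (21,170) and (342,253) in the left half, and (563,38) and (718,178) in the right half. The force has grown radially toward the hinge, so I'll fit the lid angle and hinge from the corners.

```bash
cat > ang.py <<'E'
from h import *
from scipy.optimize import least_squares
def W(q,pts):
    x,y,a,th=q; c,s=np.cos(th),np.sin(th); o=[]
    for u,v,w in pts: # u along lid from hinge to near (mm), v melter y, w above hinge axis
        o.append([110-u*c+w*s, v, 130+u*s+w*c])
    o=np.array(o); C,S=np.cos(a),np.sin(a)
    return np.c_[x+C*o[:,0]-S*o[:,1], y+S*o[:,0]+C*o[:,1], o[:,2]]
def fit(tp,sc,tpts,spts,prior=(630.2,37.4,-.233)):
    f=lambda q:np.concatenate([(proj("top",W(q,tpts))-tp).ravel(),(proj("scene",W(q,spts))-sc).ravel(),(q[:3]-prior)/[2,2,.008]])
    o=least_squares(f,[*prior,.7],x_scale=[10,10,.1,.1]);print(o.x.round(3),np.degrees(o.x[3]).round(2),o.fun.round(1))
NT=[(220,150,12),(220,-150,12)]; FT=[(0,150,12),(0,-150,12)]
E
python3 - <<'E'
from ang import *
tp=(np.array([(21,170),(342,253),(83,27),(371,96)])+.5)/3-.5+[180,130]
sc=(np.array([(718,178),(563,38),(608,305),(468,165)])-[390,0]+.5)/2.143-.5+[155,100]
fit(tp,sc,NT+FT,NT+FT)
fit(tp,sc,NT+FT,NT+FT,(629,37.4,-.233))
s=r.sense();print(s['eef_pos'],s['contact_force'])
E
```

```text
[ 6.27866e+02  3.77610e+01 -2.35000e-01  6.78000e-01] 38.86 [-1.1  0.1  0.2  0.6  0.7 -2.5  1.6 -0.7  2.2 -2.1 -1.  -1.7  0.6  3.6
 -1.  -0.8 -1.2  0.2 -0.2]
[ 6.27495e+02  3.78030e+01 -2.35000e-01  6.80000e-01] 38.99 [-1.1  0.   0.2  0.6  0.7 -2.4  1.6 -0.6  2.2 -2.2 -1.  -1.8  0.7  3.5
 -0.9 -0.9 -0.8  0.2 -0.3]
[537.79581769  57.23632776 310.83683068] [-15.66982458   6.63506372   9.17474405]
```

The corners give about 39–40° and the TCP height gives about 40.2°. The hinge is about 2 mm nearer than I assumed, which explains the radial push. I'll finish the arc with less forward travel.

Converted, 4 mm is 0.4, -3 mm is -0.3.

Request:
drive_effector(rows="0,0,0,0,0.2,-0.45,0 | 0,0,0,0,0.35,-0.42,0 | 0,0,0,0,0.4,-0.38,0 | 0,0,0,0,0.3,-0.3,0 | 0,0,0,0,0,0,0")

```text
clock: 15.7
eef_pos: [551.7, 53.9, 326.8]
tcp_rot: [-3.14, -0.0, 1.338]
contact_force: [-11.1, 3.5, 5.4]
opening: 0.12
grasp_force: 49.5
```

Request:
drive_effector(rows="0,0,0,0,0,0,0 | 0,0,0,0,0,0,0 | 0,0,0,0,0,0,0")

```text
clock: 15.95
eef_pos: [551.2, 54.0, 326.2]
tcp_rot: [-3.139, -0.0, 1.338]
contact_force: [-9.5, 2.8, 5.2]
opening: 0.117
grasp_force: 49.5
```

Converted, -0.8 mm is -0.08, -0.7 mm is -0.07.

Request:
drive_effector(rows="0,0,0,0,-0.08,-0.08,0 | 0,0,0,0,-0.07,-0.07,0 | 0,0,0,0,0,0,0 | 0,0,0,0,0,0,0")

```text
clock: 16.28
eef_pos: [551.3, 54.0, 326.6]
tcp_rot: [3.141, 0.0, 1.338]
contact_force: [-0.4, 1.0, -5.7]
opening: 0.119
grasp_force: 49.1
```

```bash
python3 - <<'E'
from h import *
t=r.grab_frame("top");s=r.grab_frame("scene")
v=lambda i,k:cv2.resize(i,None,fx=k,fy=k,interpolation=cv2.INTER_CUBIC)
o=np.zeros((600,800,3),np.uint8);a=v(t[132:242,182:312],3);b=v(s[105:270,185:318],3)
o[:a.shape[0],:390]=a;o[:b.shape[0],395:395+b.shape[1]]=b
cv2.imwrite("pics/l2.png",o[:,:,::-1])
E
```

```text
(no output)
```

View pics/l2.png

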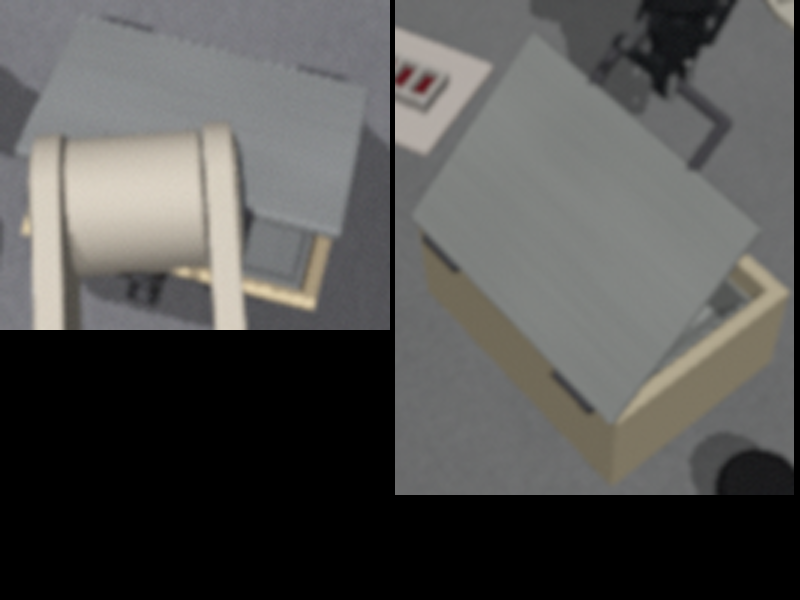

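The lid is clearly open and the bar held, with forces near zero sideways and about 5.7 N of load. Near corners are at (18,152) and (337,233) on the left, and (757,231) and (533,36) on the right.

```bash
python3 - <<'E'
from ang import *
tp=(np.array([(18,152),(337,233),(78,17),(365,84)])+.5)/3-.5+[182,132]
sc=(np.array([(757,231),(533,36),(612,420),(414,216)])-[395,0]+.5)/3-.5+[185,105]
F0=[(0,150,0),(0,-150,0)]
fit(tp,sc,NT+FT,NT+FT); fit(tp,sc,NT+FT,NT+F0)
fit(tp[:2],sc[:2],NT,NT); fit(tp[:2],sc[:2],NT,NT,(628,37.5,-.233))
# single-camera check of near corners
o=least_squares(lambda q:(proj("top",W((q[0],37.4,q[1],q[2]),NT+FT))-tp).ravel(),[630,-.23,.75],x_scale=[10,.1,.1]);print(o.x,np.degrees(o.x[2]))
for th in (43,44,45,46): print(th,W((628.5,37.5,-.233,np.radians(th)),[(268,0,6)]).round(1))
E
```

```text
[ 6.29287e+02  3.79480e+01 -2.30000e-01  7.51000e-01] 43.04 [-1.7 -0.7  1.3  0.2  0.2 -1.6  1.4  0.4  2.1 -1.2  0.2 -1.7 -0.   1.6
 -1.4  0.1 -0.5  0.3  0.4]
[ 6.30632e+02  3.66920e+01 -2.32000e-01  7.41000e-01] 42.44 [-1.3 -0.6  1.5  0.4  0.7 -2.1  1.9  0.1  1.7 -1.   0.1 -1.5  1.4  1.5
  0.6  0.4  0.2 -0.4  0.1]
[ 6.32405e+02  3.64320e+01 -2.34000e-01  7.31000e-01] 41.9 [-1.2 -0.8  1.4  0.4  1.5 -0.5  0.2 -1.1  1.1 -0.5 -0.1]
[ 6.30971e+02  3.67530e+01 -2.34000e-01  7.40000e-01] 42.4 [-1.3 -0.8  1.4  0.5  1.6 -0.8  0.2 -1.4  1.5 -0.4 -0.1]
[ 6.27793294e+02 -2.19330371e-01  7.53669670e-01] 43.182091246412185
43 [[548.8  56.4 317.2]]
44 [[552.   55.7 320.5]]
45 [[555.3  54.9 323.7]]
46 [[558.6  54.1 327. ]]
```

```bash
python3 - <<'E'
from ang import *
tp=(np.array([(83,29),(371,101),(319,313),(28,237)])+.5)/3-.5+[180,130]; tp=tp[[3,2,0,1]]
sc=(np.array([(602,314),(412,118),(573,17),(768,191)])-[390,0]+.5)/(405/140)-.5+[185,135]; sc=sc[[3,2,0,1]]
fit(tp,sc,NT+FT,NT+FT)
E
```

```text
[ 6.29723e+02  3.69720e+01 -2.32000e-01 -4.10000e-02] -2.35 [-0.3  0.4  0.3  0.3  0.1 -1.3  1.2 -0.7  1.1  0.2  0.2  0.3  1.   0.5
 -0.7 -1.1 -0.2 -0.2  0.1]
```

The vision fit reads −2.35° with the lid shut, so corrected it gives about 44.5–45°. The TCP path gives 43.6–44.9°. Adding about 0.7° centres the estimates on 45°.

Converted, -1.2 mm is -0.12, 1.2 mm is 0.12.

Request:
drive_effector(rows="0,0,0,0,0.12,-0.12,0 | 0,0,0,0,0.12,-0.12,0 | 0,0,0,0,0,0,0 | 0,0,0,0,0,0,0 | 0,0,0,0,0,0,0")

```text
clock: 16.8
eef_pos: [553.5, 53.5, 328.8]
tcp_rot: [-3.141, 0.0, 1.338]
contact_force: [-1.5, -0.6, -3.1]
opening: 0.116
grasp_force: 49.2
```

Request:
drive_effector(rows="0,0,0,0,0,0,0 | 0,0,0,0,0,0,0 | 0,0,0,0,0,0,0 | 0,0,0,0,0,0,0 | 0,0,0,0,0,0,0")

```text
clock: 17.22
eef_pos: [553.5, 53.5, 328.8]
tcp_rot: [-3.141, 0.0, 1.338]
contact_force: [-2.6, -0.7, -3.5]
opening: 0.118
grasp_force: 49.2
```

Steady, with a light load of about 3.5 N and a firm grip. Handing in.

```bash
python3 -c "
from rig import r
print(r.sign_off())"
```

```text
the job is handed in; nothing more can be done
None
```

The mould is flat, hollows up, in the middle of the board and let go; the lid is held still by its bar at about 45° (estimates agree within roughly 1°), and the job was handed in at about 17 s.

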